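# Unlock the wash tank and hold its lid open

## Task

Unlock the blue wash tank: turn the red T-key anticlockwise to its stop, lift it out of the lock while the lid stays shut, and stand it in the plain steel cup, leaving the cup upright. Then grip the black bar handle, raise the spring-shut lid to about 60 degrees and finish while still holding it there by the bar, so that someone can take the bearing out; do not put the lid down or let go. Leave the grease tin, the tape measure and the pliers where they are.

Things in the scene. Friction and masses are not known exactly. Their poses are not given: they have to be found in the camera images.
- tank: Fixed blue open-topped tub 129 (x) x 200 (y) x 69 mm high under an aluminium lid 6 mm thick (lid top at z = 76 mm). Origin: centre of its underside, on the bench; x points from its front (robot side) to its back, where the lid's hinge is. Outside its front stands the grey lock post, 44 x 44 mm, 68 mm high, axis at x = -88, y = +60 mm.
- lock (a point): Point on the lock post's axis, 76 mm above the bench, level with the top of the lid's forked tongue, which lies over the post. In the post's top is a bayonet slot 29 mm long along the tank's x, 11 mm wide, 6 mm deep, with a cavity below; about 2 mm play round the key's cross pin.
- key: Loose steel T-key, 90 g, 97 mm tall, origin at its lower end, z up. Cross pin 24 (x) x 7 mm at z 0-7, flange 30 mm wide at z 23-28, stem 10 mm thick. It starts upright in the lock, origin 53 mm above the bench, flange on the lid's tongue, pin caught under the slot, its x 0.95 to 1.3 rad clockwise (from above) of the tank's x. Turns easily.
- key_grip (a point): Middle of the key's red handle, 86 mm above the key's origin. Handle: 46 mm long along the key's x, 13 mm thick, 22 mm high; grip across the 13 mm. Turned anticlockwise (from above) the key meets a stop when the handle lies along the tank's x (0 to 0.1 rad past); only then it lifts straight out. Its pin is clear of the lid after a lift of 25 mm.
- lid_hinge (a point): Middle of the lid's hinge line, fixed on the tank at its x = +68.5, y = 0, z = 73 mm; the hinge line runs along the tank's y.
- lid (a joint): Lid angle, rad: 0 shut, grows as the front edge swings up and back, 1.047 = 60 degrees, end stop at 1.5. Weight and a spring shut it from any angle: it takes 2 to 6 N at the bar to hold it. A lid that is let go falls shut.
- bar (a point): Lid's black round bar handle, 12 mm thick, 90 mm long in y (74 mm free between two arms), point mid-bar. Shut: at the tank's x -115, y -45, z 73 mm, 40 mm free behind it, nothing in front or below. Moves on a circle of 183.5 mm radius about the hinge line and turns with the lid; pinched front and back from above it can turn in the fingers, so the gripper may stay pointing down.
- cup: Loose plain steel cup, open, 68 mm diameter, 67 mm high, 0.14 kg, floor 4 mm thick. Origin: centre of its underside, on the bench. Stands to the left or right of the tank; the similar wider, lower tin with brown grease stands on the other side.
- tin: Loose open grease tin, 76 mm diameter, 42 mm high, brown inside; origin: centre of its underside. Leave alone.
- tape: Loose yellow tape measure, 40 x 82 x 62 mm; origin: centre of its underside. Leave alone.
- pliers: Loose blue-handled pliers lying flat, 178 x 54 x 18 mm; origin: centre of the underside. Leave alone.
Not all that is in view belongs to the job. What is meant by the cup is not orange, and is the smaller of those in its own colour.

How it is judged:
By the outcome, as a careful person would: the job done as asked, in the order asked, and still so for the second after the job is handed in, while the arm keeps its last pose, push and grip.
It also fails if it takes over 58 s, if anything falls off the work surface, if the arm or the gripper's body presses on something with over 40 N, if the wrist force passes 120 N, or if a joint passes its speed limit or range.

## Robot

A 6-joint arm with a two-finger parallel gripper is mounted at the origin on a cart in front of the work surface, level with it; the furniture and walls round the work are solid. World frame = base frame: x ahead of the robot, y to its left, z up, the work surface at z = 0. Lengths are in mm, angles in rad, forces in N, time in s.
With the tool pointing down it reaches from about 350 to 875 mm from the base axis. Payload 4.2 kg.
Tool frame: the origin (TCP) lies between the finger pads, 19 mm behind the fingertips; this is the grasp point; z points along the fingers, y is the direction in which the jaws open and shut (so a half turn about z gives the same grasp; the last joint's range is limited). The gripper opens to 85 mm and grips with 20 to 120 N. Pads are 22 mm wide; open, the fingers measure 114 mm over their backs; the gripper's body (76 mm by 85 mm) begins 54 mm behind the grasp point. The pads swing forward as they close: fully open they stand 13 mm farther back than shut.
Start: joints at [-1.06, 0.385, 0.008, 0, -1.194, -0.259], TCP at [155.734, -605.265, 250.012] pointing down, gripper open.
Joint ranges: [-3.14, 3.14], [-1.21, 2.06], [-1.07, 1.41], [-3.16, 2.05], [-2.99, -0.16], [-3.1, 3.1]. Speed limits (rad/s): [2.79, 2.79, 3.14, 3.14, 3.14, 3.14].

## Interface

Orientations are given as a unit quaternion [x, y, z, w].
In Python, from bench import arm gives the robot as it stands. The module is installed in compiled form; this text tells all that it offers.
- The arm moves only by the tool play_rows, never from a script. Its argument "moves" is a list of rows, each a list of 3 entries, a list of its own where there are three numbers: the shift along the world's x, y, z in units of 30 cm (1.0 is 30 cm), then the turn about the world's z in units of 30 degrees (1.0 is 30 degrees), then the gripper's target within -1 to 1 (shut at 1, half-way at 0, fully open at -1). In form: [[[x, y, z], turn, jaw], ...]. A call has 1 to 12 rows; each row is the pose to reach, as a shift and turn from the pose measured when the call began; what a row does not reach only later rows make up. A row lasts 1/8 s, in which the tool goes at most 62.5 mm and 10.7 degrees, less where a joint would pass 70% of its speed; a pose out of reach is approached as far as the arm can. A call with a number of a shift or a turn outside -1 to 1 is refused whole. A call with a gripper value outside its range is refused whole. The fingers move at their own pace and stop on an object; the grip force is fixed at half the most. Time passes only in rows, so rows that repeat a pose let the fingers close. It gives the time, the measured TCP pose, the force and the opening at its end, in the units of the state.
- arm.read_state(): the state, without advancing time (a new reading comes with each control period).
- arm.get_image(name): name is "scene" or "top"; returns a dict with "pixels" (480x640x3 uint8, red, green, blue), "vfov" (degrees; the focal length in pixels is half the picture's height over the tangent of half this angle, whatever the lens; pixels are square), "cx", "cy" (the principal point, pixels), "xyz" and "rotation" of the camera in the world. Camera axes: x right, y up, looking along -z (the intrinsics and any distortion apply to the point x, -y, -z); pixel columns grow to the right and rows downward; lengths in mm; the calibration is good to about 2 mm. A picture is of the moment at which its call begins. There is no depth.
- arm.job_done(): hands the job in, once; it reports no verdict.
Trained networks look in a picture, given as the dict that the camera call returned (one of the last four; its "shot" number tells which), for a name from the list of things; names that differ only in an ending like _2 or _b are one class to them, and where a whole thing is asked for, a point or a joint stands for the part that bears it (a point fixed in the world has none). Each returns a list of dicts, best first, with "conf" (0 to 1); they miss things now and then, are a little off and sometimes report something else, mostly with a low value. They report only what shows in the picture. A call takes as long as a camera call. They do not tell look-alikes from the thing itself.
- arm.look_for(name, picture): "centre" ([x, y, z] in mm, in world coordinates, good to about 4 mm: the middle of the surface that is visible of it).
The state is a dict: "clock": time; "joints": joint angles; "joint_vel": joint speeds; "joint_efforts": joint torques, N m; "position": TCP position; "ee_rot": TCP orientation; "contact_force": force on the tool from outside, world axes, zero at the start; "wrist_torque": the same for the moment, N m; "gripper_width": finger opening in mm.
Only numpy, scipy, OpenCV 4.12 (cv2) and the standard library are available. Lean on these libraries where they do the work, as an engineer would, in place of code of your own. Each camera call takes 0.05 s, during which the arm holds its last target.

## Working session

There is one attempt and no reset: what is moved stays moved. The work goes in short steps, Python scripts to look and compute and a tool call to move; the robot and the scene stay as the last step left them, time stands still between calls to the robot, and variables do not carry over. Pictures are saved under pics/ and viewed, and the job is handed in when it is done.

Besides the shell and the picture viewer there is one more tool, called after ">>>" by a JSON object that holds its "name" and its "arguments". play_rows: Moves the arm, as the interface text tells. Shifts and turns lie within -1 to 1; 1 stands for 30 cm of shift or 30 degrees of turn. Its arguments: {"type":"object","properties":{"moves":{"type":"array"}},"required":["moves"]}

```bash
mkdir -p pics; python3 - <<'E'
from bench import arm
import cv2,json
s=arm.read_state();print(s)
for n in("scene","top"):
    p=arm.get_image(n)
    print(n,p['vfov'],p['cx'],p['cy'],p['xyz'],p['rotation'],[k for k in p])
    cv2.imwrite(f'pics/{n}0.png',p['pixels'][:,:,::-1])
    for t in['tank','key','key_grip','lid','bar','cup','tin','tape','pliers']:
        print(t,[(round(d['conf'],2),[round(c) for c in d['centre']]) for d in arm.look_for(t,p)[:4]])
E
```

```text
{'clock': 0.0, 'joints': array([-1.06044992e+00,  3.85538356e-01,  6.64519767e-03, -4.82320811e-04,
       -1.19401257e+00, -2.58614938e-01]), 'joint_vel': array([-2.94744921e-04, -8.63623210e-04, -1.82893123e-04, -1.71427640e-03,
       -6.96235580e-05,  6.81347860e-05]), 'joint_efforts': array([ 8.19800880e-04, -3.92290735e+01,  1.88396895e+01,  4.18615624e+00,
       -4.72206651e-03,  3.41757918e-06]), 'position': array([ 155.56765497, -604.77323597,  248.9425888 ]), 'ee_rot': array([-1.25445330e-01,  9.92099948e-01,  1.06177463e-03, -1.87809436e-04]), 'contact_force': array([ 0.85643288,  0.68358891, -0.41600884]), 'wrist_torque': array([ 0.00591477, -0.01616339, -0.06390603]), 'gripper_width': 85.33689908196253}
scene 43.785209740599626 321.14255519184263 237.27036823232066 [ -378.08918012 -1202.43607952  1268.02803492] [ 0.4181113  -0.1389639  -0.29134794  0.84911033] ['pixels', 'vfov', 'cx', 'cy', 'xyz', 'rotation', 'shot']
tank [(0.65, [538, -25, 74])]
key []
key_grip [(0.76, [498, -14, 135])]
lid [(0.64, [561, -30, 75]), (0.63, [475, 293, 39])]
bar [(0.98, [561, -34, 75])]
cup [(0.84, [464, 397, 51]), (0.62, [373, 280, 38]), (0.57, [476, 295, 37])]
tin [(0.6, [484, -372, 30])]
tape [(0.75, [538, -28, 75]), (0.41, [565, 415, 27])]
pliers [(0.8, [585, -463, 11])]
top 47.37546240986363 320.6351519481586 243.96973457377166 [ 338.44513229   -9.14694565 1484.35049418] [-0.04595466  0.0446435   0.70855614 -0.70273986] ['pixels', 'vfov', 'cx', 'cy', 'xyz', 'rotation', 'shot']
tank [(0.66, [591, -47, 78])]
key [(0.49, [502, -4, 150])]
key_grip [(0.49, [502, -6, 150]), (0.4, [590, -48, 77])]
lid [(0.56, [597, -52, 79])]
bar [(0.95, [596, -53, 78]), (0.57, [484, 319, 9])]
cup [(0.95, [462, 450, 23]), (0.68, [482, 317, 10]), (0.62, [375, 306, 0])]
tin [(0.59, [592, -462, 10])]
tape [(0.86, [579, 413, 58]), (0.29, [591, -48, 78]), (0.21, [498, -5, 151])]
pliers [(0.95, [594, -462, 11])]
```

View pics/scene0.png

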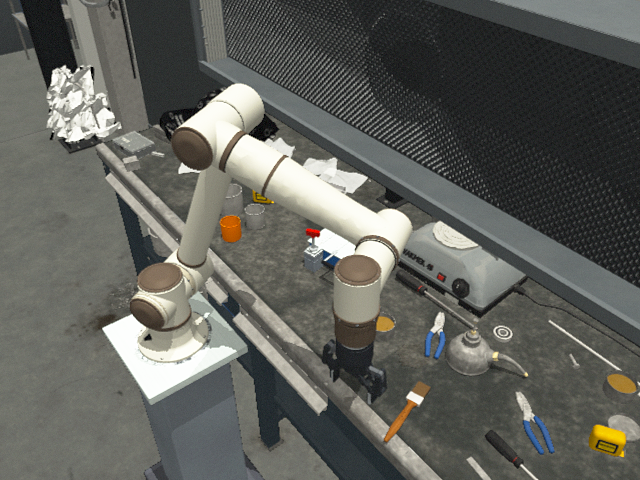

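View pics/top0.png

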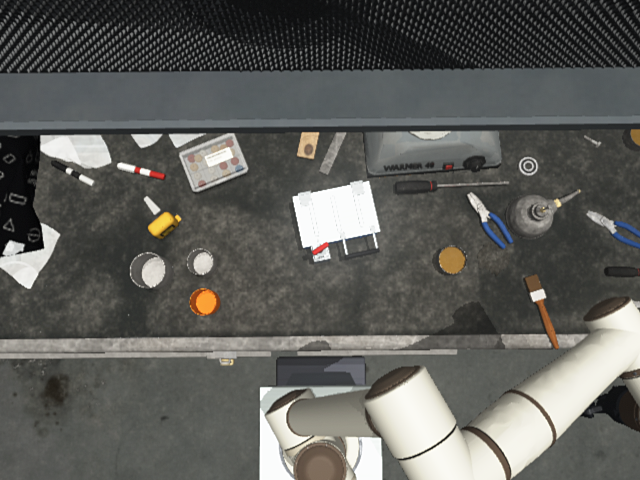

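The scene picture shows the arm in front of the tank. In the top picture the lid is at about (337,215), the key at (320,247) and the bar at (361,248).

What could be taken for the cup, by top pixel:
- small steel cup (200,262)
- larger steel cup (148,270)
- orange cup (204,302)
- grease tin (451,260)

My choice is the small steel one. I'll check it in a close crop.

```bash
cat > h.py <<'E'
import numpy as np,cv2
from scipy.spatial.transform import Rotation as R
def K(p):
    f=p['pixels'].shape[0]/2/np.tan(np.radians(p['vfov'])/2); return f
def proj(p,X):
    X=np.atleast_2d(X).astype(float)
    c=(X-p['xyz'])@R.from_quat(p['rotation']).as_matrix()
    f=K(p);return np.c_[p['cx']+f*c[:,0]/-c[:,2],p['cy']-f*c[:,1]/-c[:,2]]
def unproj(p,uv,z):
    uv=np.atleast_2d(uv).astype(float);f=K(p)
    d=np.c_[(uv[:,0]-p['cx'])/f,-(uv[:,1]-p['cy'])/f,-np.ones(len(uv))]@R.from_quat(p['rotation']).as_matrix().T
    t=(z-p['xyz'][2])/d[:,2];return p['xyz']+d*t[:,None]
def crop(p,x0,y0,w,h,s,name):
    im=p['pixels'][y0:y0+h,x0:x0+w,::-1]
    cv2.imwrite(name,cv2.resize(im,None,fx=s,fy=s,interpolation=cv2.INTER_CUBIC))
E
python3 - <<'E'
from bench import arm
from h import *
import pickle
p=arm.get_image('top');pickle.dump(p,open('top.pkl','wb'))
q=arm.get_image('scene');pickle.dump(q,open('scene.pkl','wb'))
crop(p,280,170,115,100,7,'pics/t_tank.png')
crop(p,120,235,110,85,7,'pics/t_cup.png')
crop(q,200,170,200,130,4,'pics/s_all.png')
E
```

```text
(no output)
```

View pics/t_tank.png

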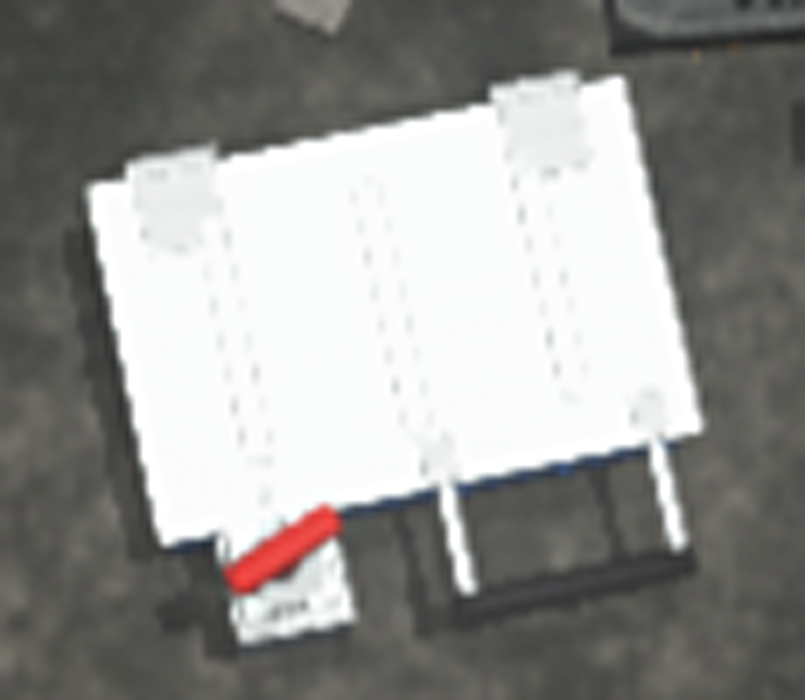

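View pics/t_cup.png

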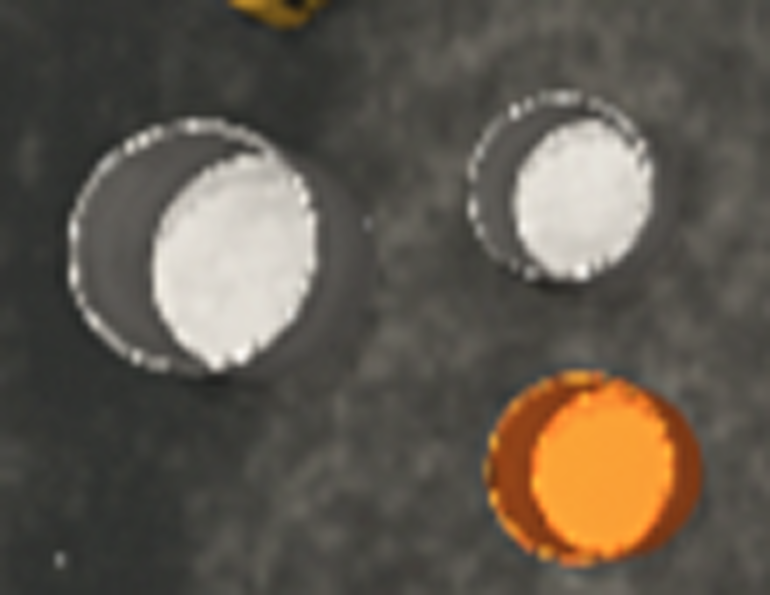

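View pics/s_all.png

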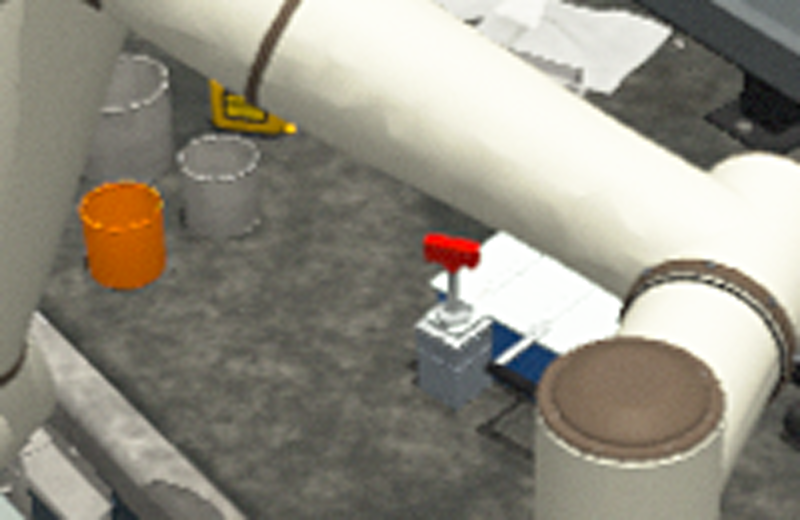

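```bash
python3 - <<'E'
from h import *
import pickle
p=pickle.load(open('top.pkl','rb'));q=pickle.load(open('scene.pkl','rb'))
o=np.array([280,170]);u=lambda a:(np.array(a)+.5)/7+o-.5
c=unproj(p,u([(88,185),(625,77),(702,430),(162,545)]),76)[:,:2]
print('corners',c.round(1),'sides',[np.linalg.norm(c[i]-c[i-1]).round(1) for i in range(4)])
ctr=c.mean(0)
# yaw: tank y direction = left; from right to left
yv=(c[0]-c[1])+(c[3]-c[2]);xv=(c[0]-c[3])+(c[1]-c[2])
print('yaw from y',np.arctan2(-yv[0],yv[1]),'from x',np.arctan2(xv[1],xv[0]),'ctr',ctr)
h=unproj(p,u([(235,580),(335,522),(284,550)]),150)[:,:2];print('key',h.round(1),np.linalg.norm(h[0]-h[1]))
e=h[1]-h[0];print('key ang',np.arctan2(e[1],e[0]))
b=unproj(p,u([(462,605),(693,562),(577,583)]),76)[:,:2];print('bar',b.round(1),np.linalg.norm(b[0]-b[1]))
print('bar yaw',np.arctan2(-(b[0]-b[1])[0],(b[0]-b[1])[1]))
oc=np.array([120,235]);r=unproj(p,(np.array([(562,186)])+.5)/7+oc-.5,67);print('cup rim',r)
print('cup other centres: floor',unproj(p,(np.array([(583,198)])+.5)/7+oc-.5,4))
os_=np.array([200,170]);us=lambda a:(np.array(a)+.5)/4+os_-.5
print('scene cup rim',unproj(q,us([(219,158)]),67),'scene keytop',unproj(q,us([(453,252)]),139))
print('dist cup',np.hypot(*r[0,:2]))
for yaw in [np.arctan2(-yv[0],yv[1])]:
    M=np.array([[np.cos(yaw),-np.sin(yaw)],[np.sin(yaw),np.cos(yaw)]])
    print('c rel',((c-ctr)@M).round(1)); print('keyrel',((h-ctr)@M).round(1),'barrel',((b-ctr)@M).round(1))
E
```

```text
corners [[ 647.6   66.5]
 [ 687.4 -135.7]
 [ 552.8 -161.7]
 [ 511.4   39.3]] sides [np.float64(139.0), np.float64(206.0), np.float64(137.1), np.float64(205.2)]
yaw from y 0.1985377984661077 from x 0.19412731735899885 ctr [599.78121317 -47.88965597]
key [[489.7  11.2]
 [509.9 -24.1]
 [500.2  -6.1]] 40.64205811318625
key ang -1.0503568168951722
bar [[ 488.1  -71.5]
 [ 503.4 -157.3]
 [ 495.9 -114.2]] 87.08269968135328
bar yaw 0.17650394686524012
cup rim [[478.746543   307.50467208  67.        ]]
cup other centres: floor [[480.23537797 313.32799023   4.        ]]
scene cup rim [[478.20374291 305.14616337  67.        ]] scene keytop [[501.30455966  -6.68700975 139.        ]]
dist cup 568.9968152655176
c rel [[  69.5  102.7]
 [  68.5 -103.3]
 [ -68.5 -102.3]
 [ -69.5  102.9]]
keyrel [[-96.3  79.6]
 [-83.4  41.1]
 [-89.4  60.6]] barrel [[-114.2   -1.2]
 [-116.1  -88.2]
 [-114.9  -44.5]]
```

Tank centre is (600,-48), yaw about 0.195. The lock/key is at (501,-7) and the handle lies at about -60°, 1.245 rad clockwise of tank x, which fits the description. The cup rim measures 68 mm, at (479,306), so it is the right one. The bar checks at tank x -115, y -45. Moving to the key now.

>>> {"name": "play_rows", "arguments": {"moves": [[[0.575, 1.0, 0], -0.85, -1], [[0.575, 1.0, 0], -0.85, -1], [[0.575, 1.0, 0], -0.85, -1], [[0.575, 1.0, 0], -0.85, -1], [[0.575, 1.0, 0], -0.85, -1], [[0.575, 1.0, 0], -0.85, -1], [[0.575, 1.0, 0], -0.85, -1]]}}

```text
clock: 1.98
position: [329.3, -303.5, 250.6]
ee_rot: [0.094, 0.996, -0.0, 0.001]
contact_force: [0.7, -0.1, 0.6]
gripper_width: 85.2
```

>>> {"name": "play_rows", "arguments": {"moves": [[[0.575, 1.0, 0], -0.85, -1], [[0.575, 1.0, 0], -0.85, -1], [[0.575, 1.0, 0], -0.85, -1], [[0.575, 1.0, 0], -0.85, -1], [[0.575, 1.0, 0], -0.85, -1], [[0.575, 1.0, 0], -0.85, -1], [[0.575, 1.0, 0], -0.85, -1], [[0.575, 1.0, 0], -0.85, -1]]}}

```text
clock: 2.98
position: [501.6, -4.2, 250.2]
ee_rot: [0.312, 0.95, -0.001, 0.0]
contact_force: [-0.4, -0.5, 0.1]
gripper_width: 85.4
```

>>> {"name": "play_rows", "arguments": {"moves": [[[-0.003, -0.008, 0], -0.79, -1], [[-0.003, -0.008, -0.1], -0.79, -1], [[-0.003, -0.008, -0.1], -0.79, -1], [[-0.003, -0.008, -0.1], -0.79, -1]]}}

```text
clock: 3.48
position: [500.2, -8.2, 220.3]
ee_rot: [0.501, 0.865, -0.001, -0.0]
contact_force: [0.0, 0.8, -0.9]
gripper_width: 85.6
```

```bash
python3 - <<'E'
from bench import arm
from h import *
p=arm.get_image('scene');crop(p,230,150,180,140,4,'pics/s1.png')
p2=arm.get_image('top');crop(p2,270,150,140,110,5,'pics/t1.png')
s=arm.read_state();print(s['position'],s['ee_rot'],s['joints'])
for n in('key','key_grip'):
  print([(round(d['conf'],2),d['centre']) for d in arm.look_for(n,p)[:2]])
E
```

```text
[500.58369748  -7.6368776  220.68289631] [ 5.00724971e-01  8.65606298e-01 -3.59159153e-04  3.32808313e-04] [ 3.10193614e-01  1.98392679e-01 -3.36170453e-01  1.13367889e-03
 -1.03631886e+00 -2.93043981e+00]
[(0.7, [495.8, -8.2, 130.9])]
[(0.76, [498.7, -10.7, 132.2])]
```

View pics/s1.png

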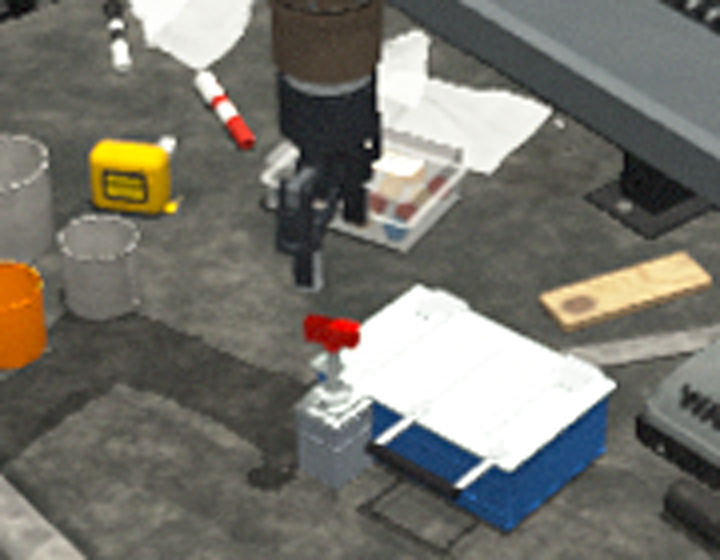

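View pics/t1.png

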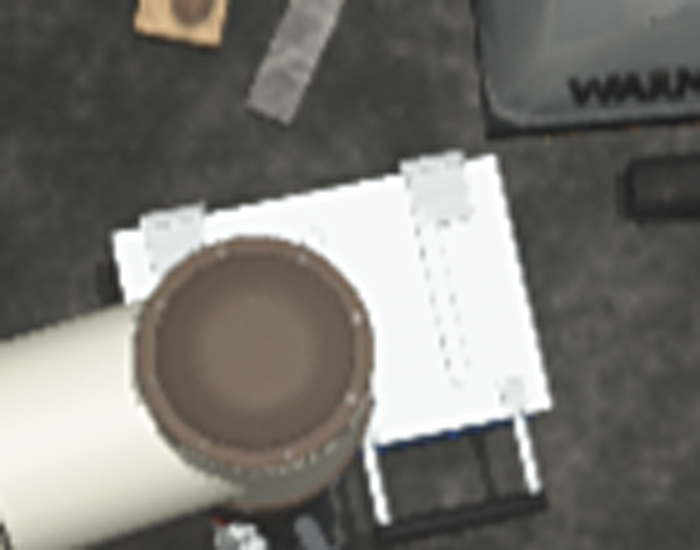

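The fingers straddle the handle in both views: the handle is at scene crop (332,332) and the gripper is directly above it. Lowering.

>>> {"name": "play_rows", "arguments": {"moves": [[[0, 0.002, -0.13], 0, -1], [[0, 0.002, -0.262], 0, -1], [[0, 0.002, -0.262], 0, -1], [[0, 0.002, -0.262], 0, -1]]}}

```text
clock: 4.18
position: [501.9, -6.4, 143.6]
ee_rot: [0.5, 0.866, 0.0, 0.001]
contact_force: [-0.3, 0.1, 1.3]
gripper_width: 85.6
```

```bash
python3 - <<'E'
from bench import arm
from h import *
p=arm.get_image('scene');crop(p,280,200,80,80,8,'pics/s2.png')
s=arm.read_state();print(s['position'],s['ee_rot'],s['contact_force'])
E
```

```text
[502.09721147  -6.29900921 143.93189464] [5.00235165e-01 8.65887419e-01 8.22511636e-04 1.75500122e-03] [0.12644527 0.1143759  0.59780611]
```

View pics/s2.png

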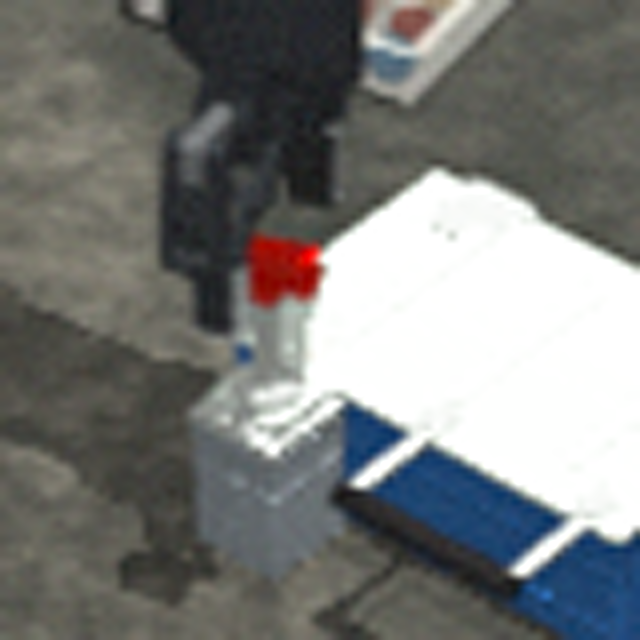

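```bash
python3 - <<'E'
from h import *
import pickle
q=pickle.load(open('scene.pkl','rb'))
t=np.array([502,-6.3,0]);d=np.array([np.cos(np.radians(30)),.5,0])
for s in(-1,1):
  for z in (125,138,160):
    print(s,z,((proj(q,t+s*d*50+[0,0,z])-[280,200])*8).round())
print((proj(q,t+[0,0,139])-[280,200])*8)
E
```

```text
-1 125 [[214. 362.]]
-1 138 [[213. 335.]]
-1 160 [[212. 290.]]
1 125 [[313. 217.]]
1 138 [[313. 191.]]
1 160 [[312. 146.]]
[[263.82495368 259.86066875]]
```

The predicted finger positions match the picture: the tip is at (215,330), and the handle's left part is hidden behind the near finger. Closing.

>>> {"name": "play_rows", "arguments": {"moves": [[[-0.002, 0, -0.005], 0, 0.3], [[-0.002, 0, -0.005], 0, 1], [[-0.002, 0, -0.005], 0, 1], [[-0.002, 0, -0.005], 0, 1], [[-0.002, 0, -0.005], 0, 1], [[-0.002, 0, -0.005], 0, 1], [[-0.002, 0, -0.005], 0, 1], [[-0.002, 0, -0.005], 0, 1]]}}

```text
clock: 5.22
position: [501.6, -6.3, 142.5]
ee_rot: [0.5, 0.866, 0.001, 0.002]
contact_force: [-1.0, 0.9, 2.5]
gripper_width: 12.0
```

```bash
python3 - <<'E'
from bench import arm
from h import *
s=arm.read_state();print(s['position'],s['ee_rot'],s['contact_force'],s['wrist_torque'],s['gripper_width'])
E
```

```text
[501.56384076  -6.31343232 142.53960034] [5.00233935e-01 8.65887920e-01 8.63964296e-04 1.83697178e-03] [-0.95880643  0.93233096  2.45789693] [-0.00739097  0.1685811   0.02916376] 12.005737185387117
```

Gripped at 12 mm on the handle. Turning anticlockwise.

>>> {"name": "play_rows", "arguments": {"moves": [[[0, 0, 0], 0.33, 1], [[0, 0, 0], 0.66, 1], [[0, 0, 0], 1.0, 1], [[0, 0, 0], 1.0, 1]]}}

```text
clock: 5.72
position: [501.7, -6.3, 142.6]
ee_rot: [0.26, 0.966, 0.001, 0.002]
contact_force: [-0.9, -0.6, 1.1]
gripper_width: 11.9
```

>>> {"name": "play_rows", "arguments": {"moves": [[[0, 0, 0], 0.33, 1], [[0, 0, 0], 0.66, 1], [[0, 0, 0], 1.0, 1], [[0, 0, 0], 1.0, 1]]}}

```text
clock: 6.22
position: [501.3, -6.4, 142.5]
ee_rot: [0.004, 1.0, 0.002, 0.001]
contact_force: [-2.3, -0.0, 3.3]
gripper_width: 11.9
```

```bash
cat > st.py <<'E'
from bench import arm
from h import *
s=arm.read_state();e=s['ee_rot']
print(s['clock'],s['position'].round(1),'tooly',round(2*np.degrees(np.arctan2(e[1],e[0]))-90,1),'F',s['contact_force'].round(1),'T',s['wrist_torque'].round(2),'w',s['gripper_width'].round(1),'j',s['joints'].round(2))
E
python3 st.py
```

```text
Traceback (most recent call last):
  File "st.py", line 4, in <module>
    print(s['clock'],s['position'].round(1),'tooly',round(2*np.degrees(np.arctan2(e[1],e[0]))-90,1),'F',s['contact_force'].round(1),'T',s['wrist_torque'].round(2),'w',s['gripper_width'].round(1),'j',s['joints'].round(2))
                                                                                                                                                                       ^^^^^^^^^^^^^^^^^^^^^^^^
AttributeError: 'float' object has no attribute 'round'
```

```bash
sed -i "s/s\['gripper_width'\].round(1)/round(s['gripper_width'],1)/" st.py; python3 st.py
```

```text
6.225 [501.3  -6.4 142.5] tooly 89.6 F [-2.3 -0.   3.3] T [-0.04  0.51  0.04] w 11.9 j [ 0.31  0.29 -0.44 -0.   -0.84 -1.89]
```

>>> {"name": "play_rows", "arguments": {"moves": [[[0, 0, 0], 0.2, 1], [[0, 0, 0], 0.4, 1], [[0, 0, 0], 0.43, 1], [[0, 0, 0], 0.43, 1]]}}

```text
clock: 6.72
position: [500.7, -6.5, 142.4]
ee_rot: [-0.107, 0.994, 0.002, -0.0]
contact_force: [-4.1, 1.5, 4.2]
gripper_width: 11.5
```

```bash
python3 st.py
```

```text
6.725 [500.7  -6.5 142.4] tooly 102.3 F [-4.1  1.5  4.2] T [ 0.25  1.09 -0.01] w 11.5 j [ 0.31  0.29 -0.44 -0.   -0.84 -1.66]
```

>>> {"name": "play_rows", "arguments": {"moves": [[[0, 0, 0], 0.1, 1], [[0, 0, 0], 0.1, 1], [[0, 0, 0], 0.1, 1]]}}

```text
clock: 7.1
position: [500.5, -6.4, 142.4]
ee_rot: [-0.132, 0.991, 0.002, -0.0]
contact_force: [-3.3, 1.0, 4.8]
gripper_width: 11.7
```

```bash
python3 st.py
```

```text
7.1 [500.5  -6.4 142.4] tooly 105.2 F [-3.3  1.   4.8] T [ 0.45  0.96 -0.06] w 11.7 j [ 0.31  0.29 -0.44 -0.   -0.84 -1.61]
```

>>> {"name": "play_rows", "arguments": {"moves": [[[0, 0, 0], 0.1, 1], [[0, 0, 0], 0.1, 1], [[0, 0, 0], 0.1, 1]]}}

```text
clock: 7.48
position: [500.4, -6.2, 142.4]
ee_rot: [-0.157, 0.988, 0.002, -0.0]
contact_force: [-3.8, 2.3, 4.9]
gripper_width: 12.0
```

```bash
python3 st.py
```

```text
7.475 [500.4  -6.2 142.4] tooly 108.1 F [-3.8  2.3  4.9] T [ 1.13  1.29 -0.1 ] w 12.0 j [ 0.31  0.29 -0.44 -0.01 -0.84 -1.56]
```

>>> {"name": "play_rows", "arguments": {"moves": [[[0, 0, 0.01], 0, 1], [[0, 0, 0.015], 0, 1], [[0, 0, 0.015], 0, 1]]}}

```text
clock: 7.85
position: [500.7, -6.0, 146.7]
ee_rot: [-0.157, 0.988, 0.002, -0.0]
contact_force: [-0.9, 2.7, -2.2]
gripper_width: 12.0
```

```bash
python3 st.py; python3 - <<'E'
from bench import arm
from h import *
p=arm.get_image('scene');crop(p,280,200,80,80,8,'pics/s3.png')
p=arm.get_image('top');crop(p,290,210,80,80,8,'pics/t3.png')
E
```

```text
7.85 [500.7  -6.  146.7] tooly 108.1 F [-0.9  2.7 -2.2] T [ 0.93  0.16 -0.01] w 12.0 j [ 0.31  0.28 -0.43 -0.01 -0.85 -1.56]
```

View pics/s3.png

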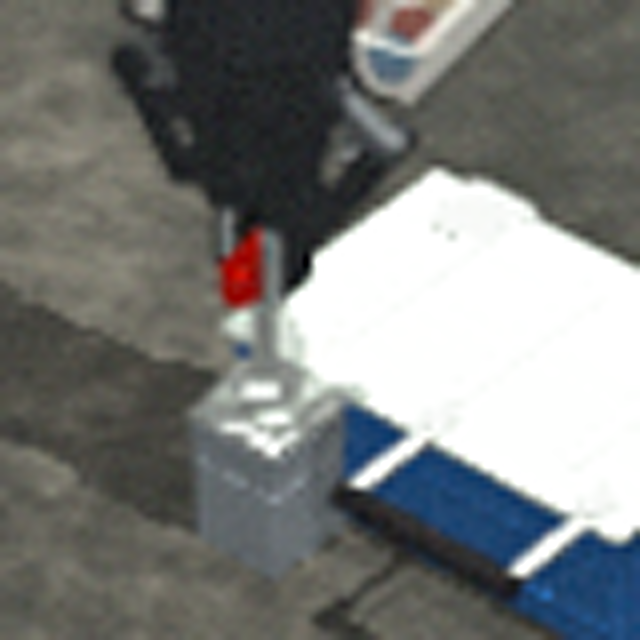

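View pics/t3.png

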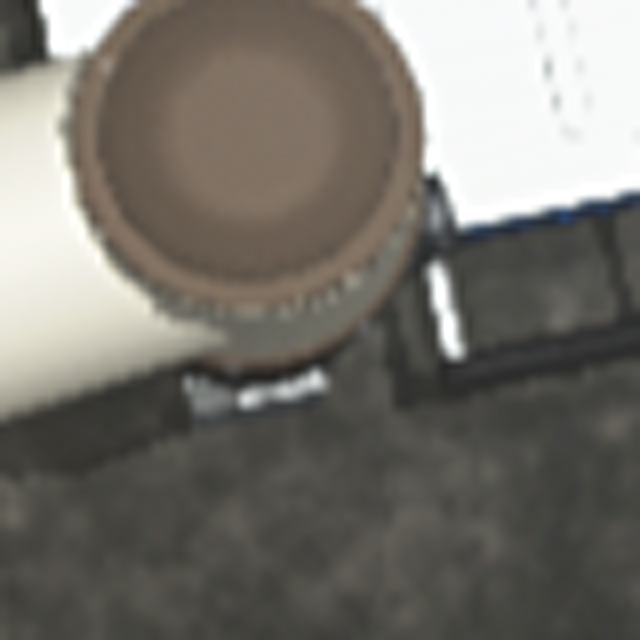

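>>> {"name": "play_rows", "arguments": {"moves": [[[0, 0, 0.01], -0.03, 1], [[0, 0, 0.03], -0.03, 1], [[0, 0, 0.03], -0.03, 1]]}}

```text
clock: 8.32
position: [501.1, -6.2, 156.7]
ee_rot: [-0.15, 0.989, 0.002, 0.001]
contact_force: [-0.3, 0.7, -0.7]
gripper_width: 11.8
```

```bash
python3 st.py
```

```text
8.325 [501.1  -6.2 156.7] tooly 107.2 F [-0.3  0.7 -0.7] T [0.13 0.03 0.  ] w 11.8 j [ 0.31  0.27 -0.42 -0.   -0.88 -1.58]
```

>>> {"name": "play_rows", "arguments": {"moves": [[[0, 0, 0.06], 0, 1], [[0, 0, 0.12], 0, 1], [[0, 0, 0.17], 0, 1], [[0, 0, 0.17], 0, 1]]}}

```text
clock: 8.82
position: [501.8, -6.2, 208.9]
ee_rot: [-0.15, 0.989, 0.002, 0.002]
contact_force: [-0.8, 0.5, -1.5]
gripper_width: 12.1
```

```bash
python3 st.py; python3 - <<'E'
from bench import arm
from h import *
p=arm.get_image('scene');crop(p,240,150,160,130,5,'pics/s4.png')
E
```

```text
8.825 [501.8  -6.2 208.9] tooly 107.2 F [-0.8  0.5 -1.5] T [-0.01  0.01  0.07] w 12.1 j [ 0.31  0.21 -0.35 -0.   -1.   -1.58]
```

View pics/s4.png

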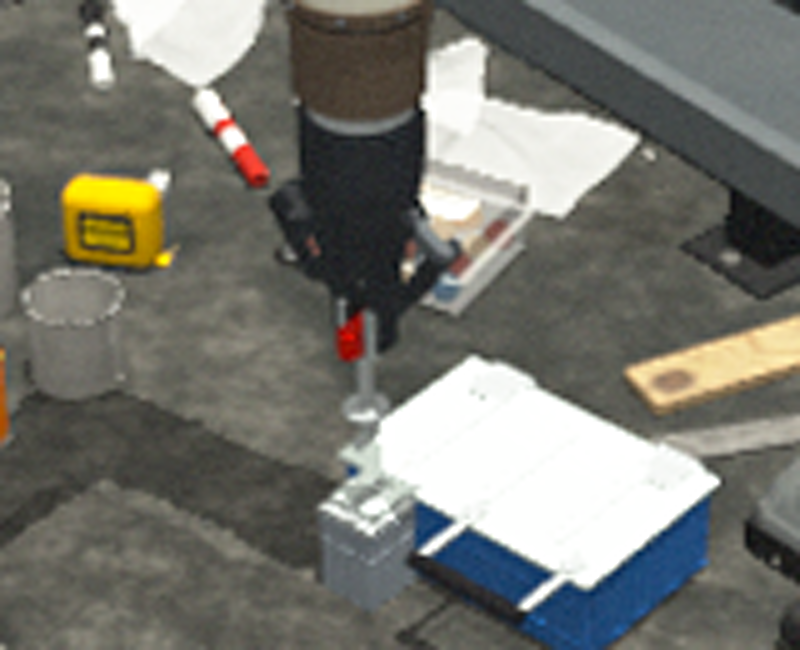

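The key is out and upright and the lid is still shut (lid at crop (570,470)). Before going to the cup I check how the key sits relative to the TCP, and how close the neighbouring cups are.

```bash
python3 - <<'E'
from h import *
import pickle
p=pickle.load(open('top.pkl','rb'));q=pickle.load(open('scene.pkl','rb'))
oc=np.array([120,235]);u=lambda a:(np.array(a)+.5)/7+oc-.5
for z in(80,95,110):
  print('big',z,unproj(p,u([(193,245),(316,245),(70,245)]),z)[:,:2].round(0).tolist())
print('orange',unproj(p,u([(580,467),(580,372)]),65)[:,:2].round(0).tolist())
print('flange proj',(proj(q,[[501.8,-6.2,147],[501.8,-6.2,119.5],[501.8,-6.2,170]])-[240,150])*5)
# scene big cup rim vs base
o=np.array([200,170])
E
python3 - <<'E'
import sys;sys.path.insert(0,'.')
E
```

```text
big 80 [[457.0, 440.0], [456.0, 395.0], [457.0, 485.0]]
big 95 [[456.0, 435.0], [455.0, 390.0], [456.0, 480.0]]
big 110 [[454.0, 430.0], [454.0, 386.0], [455.0, 475.0]]
orange [[375.0, 299.0], [410.0, 300.0]]
flange proj [[364.33214826 402.23585897]
 [365.03725208 437.14695886]
 [363.73255728 372.54891054]]
```

>>> {"name": "play_rows", "arguments": {"moves": [[[-0.01, 0.2, 0], 0, 1], [[-0.03, 0.4, 0], 0, 1], [[-0.045, 0.6, 0], 0, 1], [[-0.06, 0.75, 0], 0, 1], [[-0.07, 0.9, 0], 0, 1], [[-0.07, 0.95, 0], 0, 1], [[-0.07, 0.95, 0], 0, 1]]}}

```text
clock: 9.75
position: [479.7, 278.9, 206.9]
ee_rot: [-0.15, 0.989, 0.001, 0.0]
contact_force: [-1.7, -1.0, -0.9]
gripper_width: 11.8
```

```bash
python3 st.py; python3 - <<'E'
from bench import arm
from h import *
p=arm.get_image('scene');crop(p,200,130,120,100,6,'pics/s5.png')
p2=arm.get_image('top');crop(p2,140,210,120,100,6,'pics/t5.png')
for n in('cup','key'):
  for P in(p,p2): print(n,[(round(d['conf'],2),d['centre']) for d in arm.look_for(n,P)[:3]])
E
```

```text
9.75 [479.7 278.9 206.9] tooly 107.3 F [-1.7 -1.  -0.9] T [-0.    0.03  0.04] w 11.8 j [ 0.82  0.3  -0.23 -0.   -1.04 -2.09]
cup [(0.92, [372.7, 278.9, 41.1]), (0.82, [456.6, 413.7, 59.6]), (0.76, [476.6, 293.9, 36.7])]
cup [(0.97, [378.1, 309.6, 3.1]), (0.61, [437.4, 398.6, 42.3]), (0.58, [465.9, 307.0, 13.8])]
key [(0.4, [574.1, -65.1, 74.8])]
key []
```

View pics/s5.png

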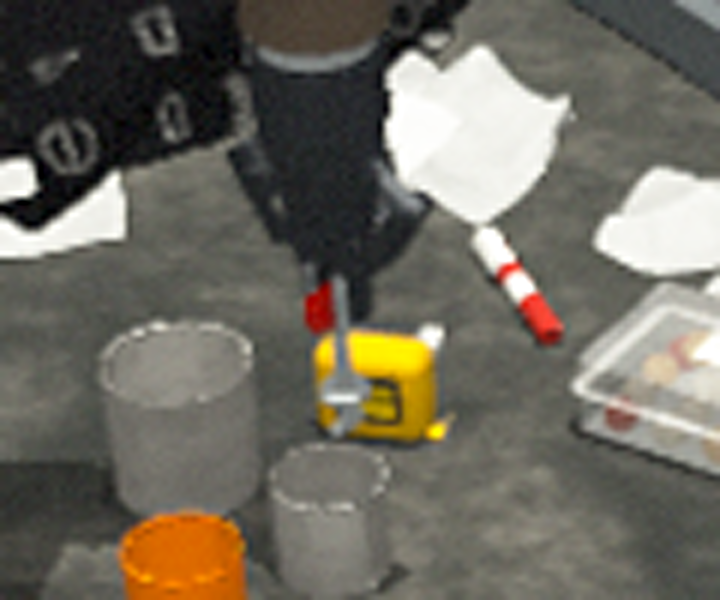

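View pics/t5.png

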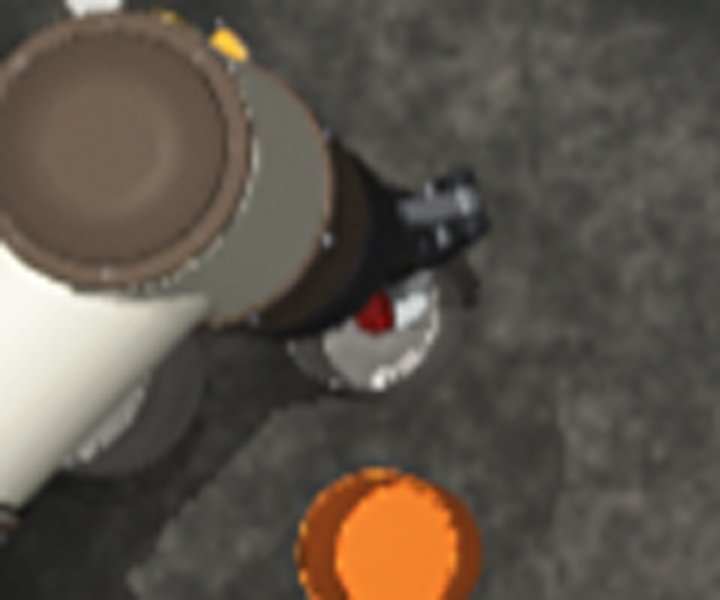

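```bash
python3 - <<'E'
from h import *
import pickle
q=pickle.load(open('scene.pkl','rb'))
print(unproj(q,(np.array([(330,477)])+.5)/6+[200-.5,130-.5],67))
print((proj(q,[[479.7,278.9,206.9-89.5],[478.5,306,67],[478.5,306,0]])-[200,130])*6)
E
```

```text
[[478.91567928 304.90813978  67.        ]]
[[346.59508305 422.20681254]
 [325.88861723 473.91080491]
 [334.44355295 566.1027815 ]]
```

>>> {"name": "play_rows", "arguments": {"moves": [[[-0.002, 0.09, 0], 0, 1], [[-0.002, 0.09, 0], 0, 1], [[-0.002, 0.09, -0.1], 0, 1], [[-0.002, 0.09, -0.1], 0, 1]]}}

```text
clock: 10.55
position: [478.4, 303.6, 175.9]
ee_rot: [-0.149, 0.989, 0.0, -0.001]
contact_force: [-0.7, -0.2, 0.3]
gripper_width: 12.0
```

```bash
python3 st.py; python3 - <<'E'
from bench import arm
from h import *
p=arm.get_image('scene');crop(p,220,150,80,80,8,'pics/s6.png')
E
```

```text
10.55 [478.4 303.6 175.9] tooly 107.1 F [-0.7 -0.2  0.3] T [-0.04  0.03 -0.02] w 12.0 j [ 0.85  0.35 -0.24 -0.   -0.98 -2.12]
```

View pics/s6.png

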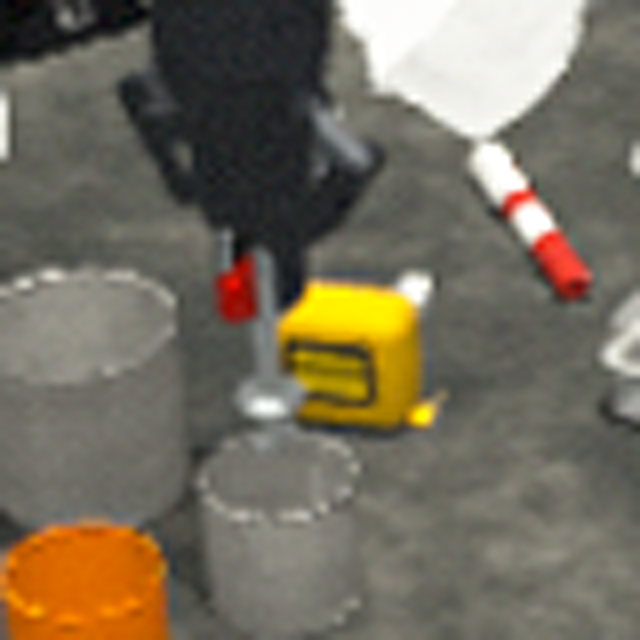

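The key hangs upright and in line with the cup rim centre at (280,475). Lowering into the cup.

>>> {"name": "play_rows", "arguments": {"moves": [[[0.002, 0.006, -0.06], 0, 1], [[0.002, 0.006, -0.12], 0, 1], [[0.002, 0.006, -0.18], 0, 1], [[0.002, 0.006, -0.24], 0, 1], [[0.002, 0.006, -0.255], 0, 1], [[0.002, 0.006, -0.255], 0, 1]]}}

```text
clock: 11.35
position: [480.6, 306.5, 101.9]
ee_rot: [-0.149, 0.989, 0.001, 0.001]
contact_force: [-0.0, -0.8, -0.6]
gripper_width: 11.8
```

```bash
python3 st.py
```

```text
11.35 [480.6 306.5 101.9] tooly 107.2 F [-0.  -0.8 -0.6] T [-0.01 -0.   -0.03] w 11.8 j [ 0.85  0.44 -0.32 -0.   -0.81 -2.12]
```

>>> {"name": "play_rows", "arguments": {"moves": [[[-0.003, 0, -0.012], 0, 1], [[-0.003, 0, -0.02], 0, 1], [[-0.003, 0, -0.024], 0, 1]]}}

```text
clock: 11.72
position: [479.7, 306.6, 94.8]
ee_rot: [-0.149, 0.989, 0.001, 0.001]
contact_force: [0.1, -0.9, -1.4]
gripper_width: 11.7
```

```bash
python3 st.py
```

```text
11.725 [479.7 306.6  94.8] tooly 107.2 F [ 0.1 -0.9 -1.4] T [-0.01 -0.03 -0.01] w 11.7 j [ 0.85  0.45 -0.33 -0.   -0.79 -2.12]
```

>>> {"name": "play_rows", "arguments": {"moves": [[[0, 0, -0.006], 0, 1], [[0, 0, -0.009], 0, 1]]}}

```text
clock: 11.98
position: [480.1, 306.8, 94.5]
ee_rot: [-0.15, 0.989, 0.001, 0.002]
contact_force: [-4.7, -1.6, 14.9]
gripper_width: 11.9
```

```bash
python3 st.py
```

```text
11.975 [480.1 306.8  94.5] tooly 107.2 F [-4.7 -1.6 14.9] T [-0.62  1.59 -0.01] w 11.9 j [ 0.85  0.45 -0.33  0.   -0.79 -2.12]
```

The floor is reached at 94.5 mm (expected 93.5), with a 15 N push. I'll ease off, release with a small opening, and check.

>>> {"name": "play_rows", "arguments": {"moves": [[[0, 0, 0.001], 0, 1], [[0, 0, 0.001], 0, 0.6], [[0, 0, 0.001], 0, 0.4], [[0, 0, 0.001], 0, 0.3], [[0, 0, 0.001], 0, 0.3]]}}

```text
clock: 12.6
position: [480.1, 306.7, 94.6]
ee_rot: [-0.15, 0.989, 0.001, 0.001]
contact_force: [0.7, -0.8, 0.7]
gripper_width: 29.7
```

```bash
python3 st.py; python3 - <<'E'
from bench import arm
from h import *
p=arm.get_image('scene');crop(p,220,150,80,80,8,'pics/s7.png')
E
```

```text
12.6 [480.1 306.7  94.6] tooly 107.2 F [ 0.7 -0.8  0.7] T [ 0.02  0.04 -0.06] w 29.7 j [ 0.85  0.45 -0.33  0.   -0.79 -2.12]
```

View pics/s7.png

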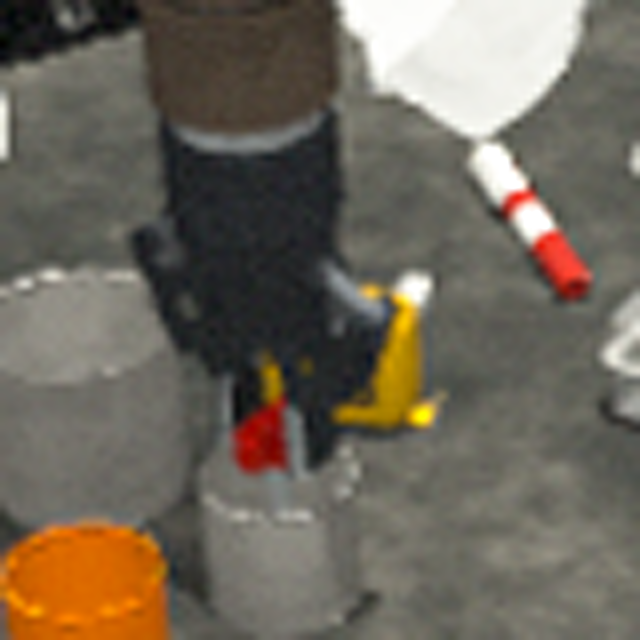

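>>> {"name": "play_rows", "arguments": {"moves": [[[0, 0, 0.003], 0, 0.0], [[0, 0, 0.003], 0, -0.4], [[0, 0, 0.003], 0, -0.4], [[0, 0, 0.05], 0, -0.4], [[0, 0, 0.13], 0, -0.4], [[0, 0, 0.25], 0, -0.4], [[0, 0, 0.4], 0, -0.4], [[0, 0, 0.4], 0, -0.4]]}}

```text
clock: 13.65
position: [482.0, 308.3, 220.2]
ee_rot: [-0.15, 0.989, 0.004, 0.006]
contact_force: [-0.4, -0.1, -0.2]
gripper_width: 59.9
```

```bash
python3 st.py; python3 - <<'E'
from bench import arm
from h import *
p=arm.get_image('scene');crop(p,220,130,140,120,5,'pics/s8.png')
E
```

```text
13.65 [482.  308.3 220.2] tooly 107.3 F [-0.4 -0.1 -0.2] T [0.   0.04 0.01] w 59.9 j [ 0.85  0.31 -0.18  0.   -1.06 -2.12]
```

View pics/s8.png

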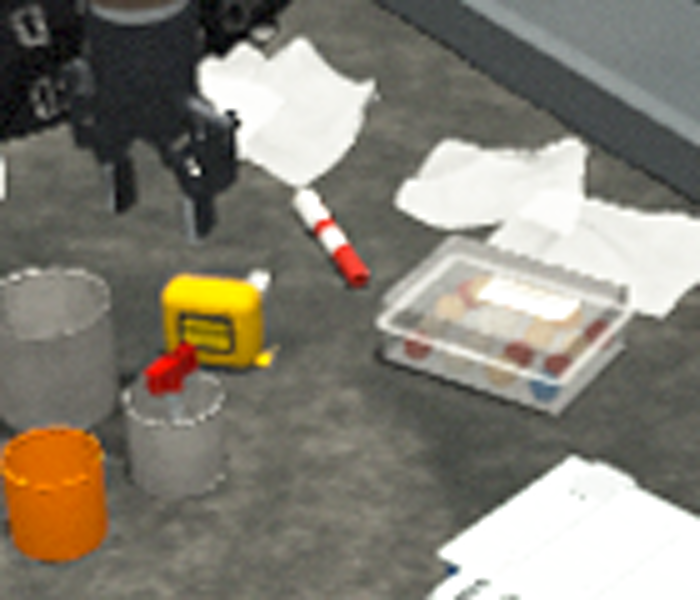

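The key stands in the cup: red handle at (172,368), cup upright. Now to the bar at about (496,-114), with the jaws along the tank's x (11°) and opened to about 40 mm.

>>> {"name": "play_rows", "arguments": {"moves": [[[0.02, -0.2, 0], 0.3, 0.06], [[0.025, -0.4, 0], 0.6, 0.06], [[0.025, -0.6, 0], 0.9, 0.06], [[0.025, -0.75, 0], 1.0, 0.06], [[0.025, -0.75, 0], 1.0, 0.06], [[0.025, -0.75, 0], 1.0, 0.06]]}}

```text
clock: 14.45
position: [488.0, 82.4, 217.1]
ee_rot: [-0.4, 0.916, 0.004, 0.002]
contact_force: [0.4, -0.1, 0.0]
gripper_width: 40.2
```

>>> {"name": "play_rows", "arguments": {"moves": [[[0.01, -0.2, 0], 0.3, 0.06], [[0.02, -0.4, 0], 0.6, 0.06], [[0.02, -0.6, 0], 0.9, 0.06], [[0.02, -0.66, 0], 1.0, 0.06], [[0.02, -0.66, 0], 1.0, 0.06], [[0.02, -0.66, 0], 1.0, 0.06]]}}

```text
clock: 15.2
position: [494.3, -114.5, 216.8]
ee_rot: [-0.624, 0.781, 0.005, 0.001]
contact_force: [-0.3, -0.0, -0.1]
gripper_width: 40.2
```

```bash
python3 st.py
```

```text
15.2 [ 494.3 -114.5  216.8] tooly 167.2 F [-0.3 -0.  -0.1] T [-0.   -0.03 -0.03] w 40.2 j [ 0.09  0.22 -0.32 -0.01 -1.04 -0.31]
```

>>> {"name": "play_rows", "arguments": {"moves": [[[0.004, 0, 0], 0.3, 0.06], [[0.004, 0, -0.1], 0.6, 0.06], [[0.004, 0, -0.2], 0.8, 0.06], [[0.004, 0, -0.29], 0.8, 0.06], [[0.004, 0, -0.29], 0.8, 0.06]]}}

```text
clock: 15.82
position: [494.4, -113.2, 128.1]
ee_rot: [0.773, -0.634, -0.007, 0.002]
contact_force: [0.7, 0.2, 1.2]
gripper_width: 40.2
```

```bash
python3 st.py; python3 - <<'E'
from bench import arm
from h import *
import math
p=arm.get_image('scene');crop(p,290,200,100,90,7,'pics/s9.png')
p2=arm.get_image('top');crop(p2,290,190,120,90,6,'pics/t9.png')
s=arm.read_state();t=s['position'];y=.195
d=np.array([math.cos(y),math.sin(y),0])
print('bar',(proj(p,[[495.7,-114.3,73]])-[290,200])*7)
for k in(-27,27):print(((proj(p,t+k*d+[0,0,-16])-[290,200])*7).round(), 'down at bar',((proj(p,[t[0]+k*d[0],t[1]+k*d[1],60])-[290,200])*7).round())
print([(round(d['conf'],2),d['centre']) for d in arm.look_for('bar',p)[:2]])
E
```

```text
15.825 [ 494.4 -113.2  128.1] tooly -168.7 F [0.7 0.2 1.2] T [-0.02 -0.05 -0.01] w 40.2 j [ 0.09  0.32 -0.43 -0.01 -0.83  0.11]
bar [[300.04229845 469.49725688]]
[[260. 426.]] down at bar [[260. 521.]]
[[341. 365.]] down at bar [[339. 460.]]
[(0.84, [590.4, -91.5, 75.3])]
```

View pics/s9.png

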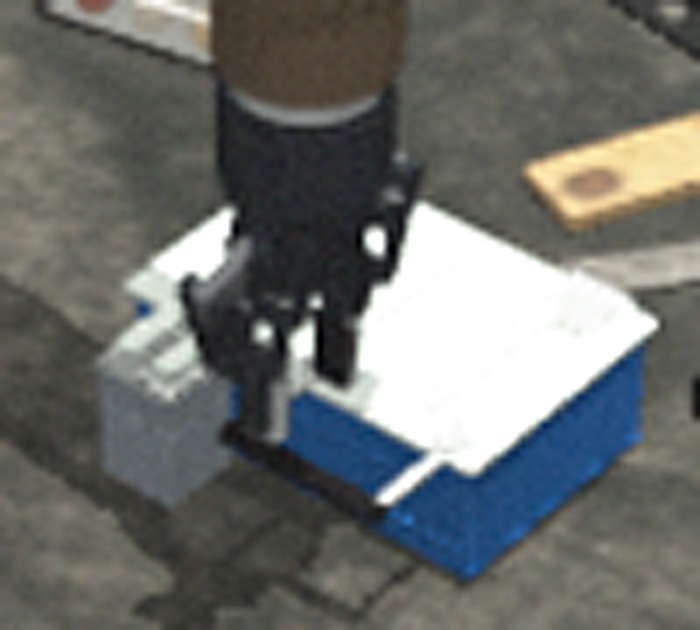

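View pics/t9.png

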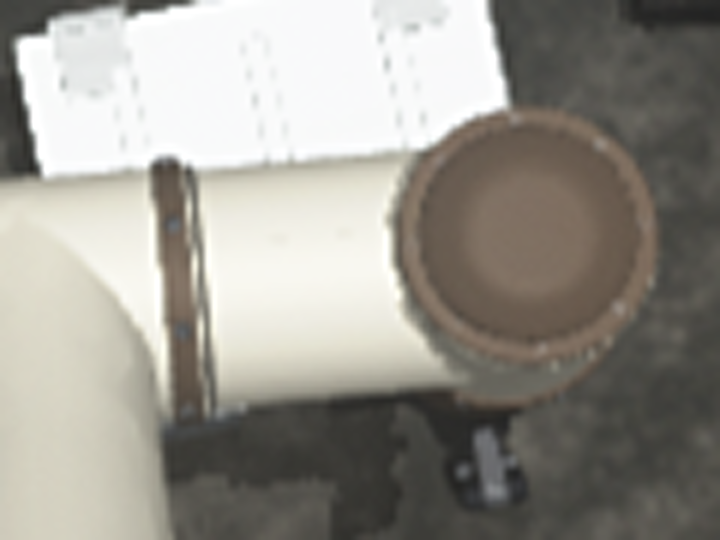

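The bar's middle in the scene crop is at (303,470); prediction was (300,469). The fingers stand either side of it in x, and the post is clear at (165,420). Lowering.

>>> {"name": "play_rows", "arguments": {"moves": [[[0.005, -0.004, -0.06], 0, 0.06], [[0.005, -0.004, -0.12], 0, 0.06], [[0.005, -0.004, -0.18], 0, 0.06], [[0.005, -0.004, -0.183], 0, 0.06]]}}

```text
clock: 16.48
position: [498.3, -114.8, 76.4]
ee_rot: [0.773, -0.634, -0.004, -0.001]
contact_force: [-0.9, 0.1, 0.3]
gripper_width: 40.1
```

```bash
python3 st.py; python3 - <<'E'
from bench import arm
from h import *
p=arm.get_image('scene');crop(p,290,200,100,90,7,'pics/s10.png')
E
```

```text
16.475 [ 498.3 -114.8   76.4] tooly -168.7 F [-0.9  0.1  0.3] T [ 0.    0.   -0.02] w 40.1 j [ 0.09  0.4  -0.48 -0.01 -0.7   0.12]
```

View pics/s10.png

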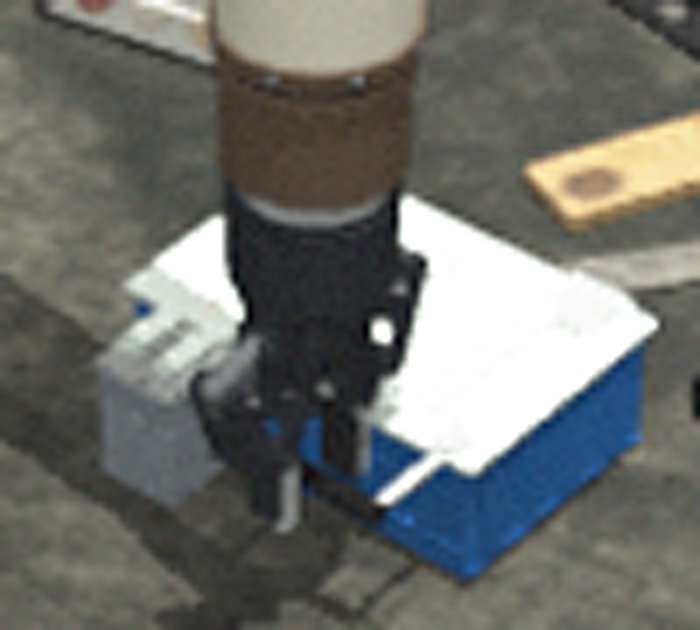

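>>> {"name": "play_rows", "arguments": {"moves": [[[-0.007, 0.001, -0.012], 0, 0.06], [[-0.007, 0.001, -0.012], 0, 0.4], [[-0.007, 0.001, -0.012], 0, 0.7], [[-0.007, 0.001, -0.012], 0, 1], [[-0.007, 0.001, -0.012], 0, 1], [[-0.007, 0.001, -0.012], 0, 1], [[-0.007, 0.001, -0.012], 0, 1]]}}

```text
clock: 17.4
position: [496.0, -114.6, 73.3]
ee_rot: [0.773, -0.634, -0.004, -0.001]
contact_force: [-4.2, -0.2, 3.9]
gripper_width: 10.1
```

```bash
python3 st.py
python3 - <<'E'
import numpy as np
# bar path relative to shut, world
y=.195;r=183.5
for a in np.radians([0,10,20,30,40,50,60]):
    d=r*(1-np.cos(a));print(round(np.degrees(a)),(np.array([d*np.cos(y),d*np.sin(y),r*np.sin(a)])/300).round(3))
E
```

```text
17.4 [ 496.  -114.6   73.3] tooly -168.7 F [-4.2 -0.2  3.9] T [-0.06  1.12 -0.01] w 10.1 j [ 0.09  0.4  -0.49 -0.01 -0.69  0.12]
0 [0. 0. 0.]
10 [0.009 0.002 0.106]
20 [0.036 0.007 0.209]
30 [0.08  0.016 0.306]
40 [0.14  0.028 0.393]
50 [0.214 0.042 0.469]
60 [0.3   0.059 0.53 ]
```

The bar is held (10.1 mm). I'll raise it along the arc to 20° and check.

>>> {"name": "play_rows", "arguments": {"moves": [[[0.001, 0, 0.035], 0, 1], [[0.004, 0.001, 0.07], 0, 1], [[0.009, 0.002, 0.106], 0, 1], [[0.016, 0.003, 0.14], 0, 1], [[0.025, 0.005, 0.175], 0, 1], [[0.036, 0.007, 0.209], 0, 1], [[0.036, 0.007, 0.209], 0, 1]]}}

```text
clock: 18.27
position: [506.0, -112.6, 136.5]
ee_rot: [0.773, -0.634, -0.004, -0.0]
contact_force: [-3.7, -2.6, -3.1]
gripper_width: 10.0
```

```bash
python3 st.py; python3 - <<'E'
from bench import arm
from h import *
p=arm.get_image('scene');crop(p,280,180,110,100,7,'pics/s11.png')
E
```

```text
18.275 [ 506.  -112.6  136.5] tooly -168.7 F [-3.7 -2.6 -3.1] T [-0.77  1.4   0.05] w 10.0 j [ 0.09  0.32 -0.4  -0.01 -0.85  0.11]
```

View pics/s11.png

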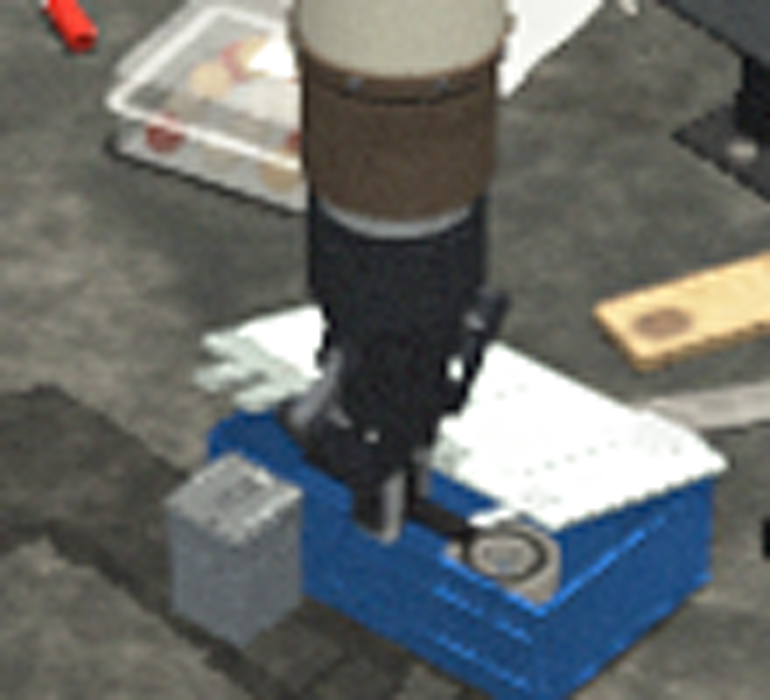

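>>> {"name": "play_rows", "arguments": {"moves": [[[0.014, 0.003, 0.035], 0, 1], [[0.03, 0.006, 0.066], 0, 1], [[0.046, 0.01, 0.096], 0, 1], [[0.065, 0.014, 0.128], 0, 1], [[0.085, 0.018, 0.156], 0, 1], [[0.106, 0.022, 0.184], 0, 1], [[0.124, 0.025, 0.203], 0, 1], [[0.142, 0.029, 0.223], 0, 1], [[0.142, 0.029, 0.223], 0, 1]]}}

```text
clock: 19.45
position: [545.7, -104.7, 204.8]
ee_rot: [0.773, -0.634, -0.007, 0.003]
contact_force: [-11.8, -2.8, 4.0]
gripper_width: 9.9
```

```bash
python3 st.py; python3 - <<'E'
from bench import arm
from h import *
p=arm.get_image('scene');crop(p,280,160,110,110,6,'pics/s12.png')
E
```

```text
19.45 [ 545.7 -104.7  204.8] tooly -168.7 F [-11.8  -2.8   4. ] T [-0.83  3.8  -0.02] w 9.9 j [ 0.1   0.31 -0.22 -0.01 -1.05  0.1 ]
```

View pics/s12.png

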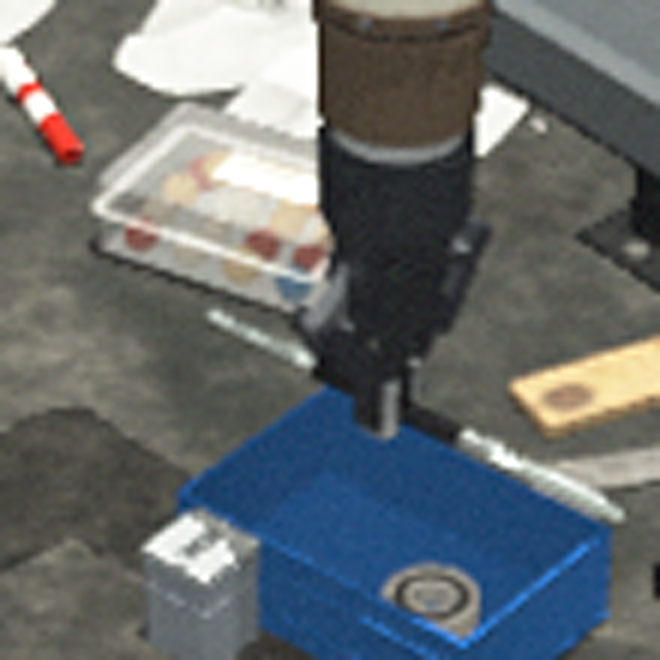

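>>> {"name": "play_rows", "arguments": {"moves": [[[0.025, 0.005, 0.018], 0, 1], [[0.05, 0.01, 0.037], 0, 1], [[0.078, 0.016, 0.057], 0, 1], [[0.108, 0.021, 0.074], 0, 1], [[0.138, 0.028, 0.09], 0, 1], [[0.138, 0.028, 0.09], 0, 1], [[0.138, 0.028, 0.09], 0, 1]]}}

```text
clock: 20.38
position: [586.3, -96.8, 237.8]
ee_rot: [0.774, -0.633, -0.005, 0.003]
contact_force: [-13.7, 0.7, 15.3]
gripper_width: 10.0
```

```bash
python3 st.py; python3 - <<'E'
from bench import arm
from h import *
p=arm.get_image('scene');crop(p,280,150,110,110,6,'pics/s13.png')
s=arm.read_state();t=s['position'];y=.195
c,n=np.cos(y),np.sin(y);hx=np.array([599.8+68.5*c,-47.9+68.5*n])
d=(hx-t[:2])@[c,n];print('r',np.hypot(d,t[2]-73),'ang',np.degrees(np.arctan2(t[2]-73,d)))
E
```

```text
20.375 [586.3 -96.8 237.8] tooly -168.6 F [-13.7   0.7  15.3] T [0.15 3.96 0.08] w 10.0 j [ 0.11  0.35 -0.08 -0.   -1.16  0.09]
r 188.37084546835257 ang 61.01671216498811
```

View pics/s13.png

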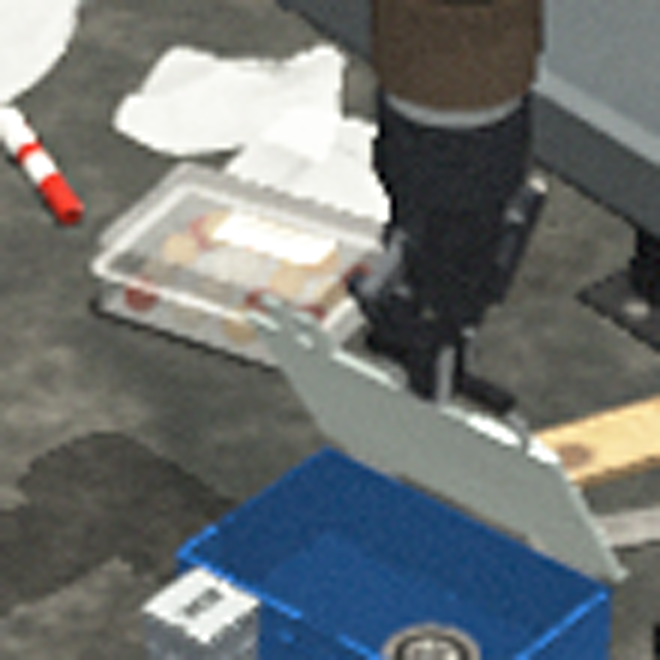

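>>> {"name": "play_rows", "arguments": {"moves": [[[0.002, 0, 0.001], 0, 1], [[0.002, 0, 0.001], 0, 1], [[0.002, 0, 0.001], 0, 1], [[0.002, 0, 0.001], 0, 1]]}}

```text
clock: 20.92
position: [586.9, -96.6, 238.4]
ee_rot: [0.774, -0.633, -0.005, 0.003]
contact_force: [-3.9, -0.5, -0.6]
gripper_width: 9.9
```

```bash
python3 st.py; python3 - <<'E'
from bench import arm
from h import *
p=arm.get_image('scene')
crop(p,280,150,110,110,6,'pics/s14.png')
im=cv2.imread('pics/s14.png')
y=.195;c,n=np.cos(y),np.sin(y)
def W(tx,ty,tz): return np.array([599.8+c*tx-n*ty,-47.9+n*tx+c*ty,tz])
for a,col in((55,(0,255,255)),(60,(0,255,0)),(65,(255,0,255))):
    A=np.radians(a)
    def L(x,yy,h=3): # shut coords rel. hinge: dx=x-68.5, dz=h
        dx=x-68.5; return W(68.5+dx*np.cos(A)+h*np.sin(A)*1, yy, 73-dx*np.sin(A)+h*np.cos(A))
    pts=[L(-69,-102.5,-3),L(-69,102.5,-3),L(66,102.5,-3),L(66,-102.5,-3)]
    uv=((proj(p,np.array(pts))-[280-.5,150-.5])*6-.5).round().astype(int)
    cv2.polylines(im,[uv],True,col,1)
    b=((proj(p,np.array([L(-115,-90,0),L(-115,0,0)]))-[280-.5,150-.5])*6-.5).round().astype(int)
    cv2.line(im,tuple(map(int,b[0])),tuple(map(int,b[1])),col,1)
cv2.imwrite('pics/s14.png',im)
E
```

```text
20.925 [586.9 -96.6 238.4] tooly -168.6 F [-3.9 -0.5 -0.6] T [0.09 0.85 0.05] w 9.9 j [ 0.11  0.35 -0.08 -0.   -1.16  0.09]
```

View pics/s14.png

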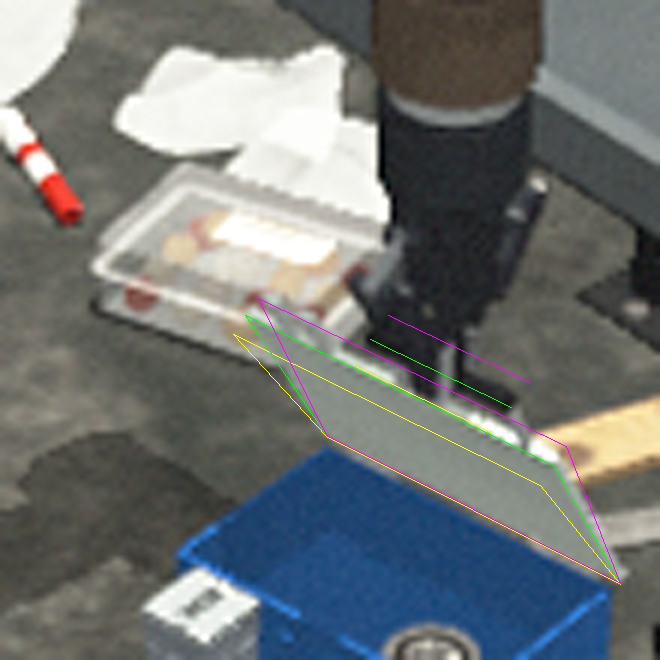

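The overlay fits at 60–61° (green is the 60° model), and the holding force is about 4 N, with the radial load gone. Last I check the cup and the other items.

```bash
python3 - <<'E'
from bench import arm
from h import *
p=arm.get_image('scene');crop(p,200,150,130,90,6,'pics/s15.png')
p=arm.get_image('top');cv2.imwrite('pics/t15.png',p['pixels'][:,:,::-1])
E
python3 st.py
```

```text
21.075 [586.8 -96.6 238.4] tooly -168.6 F [-4.2  0.9 -1.3] T [0.2  0.99 0.11] w 9.4 j [ 0.11  0.35 -0.08 -0.   -1.16  0.09]
```

View pics/s15.png

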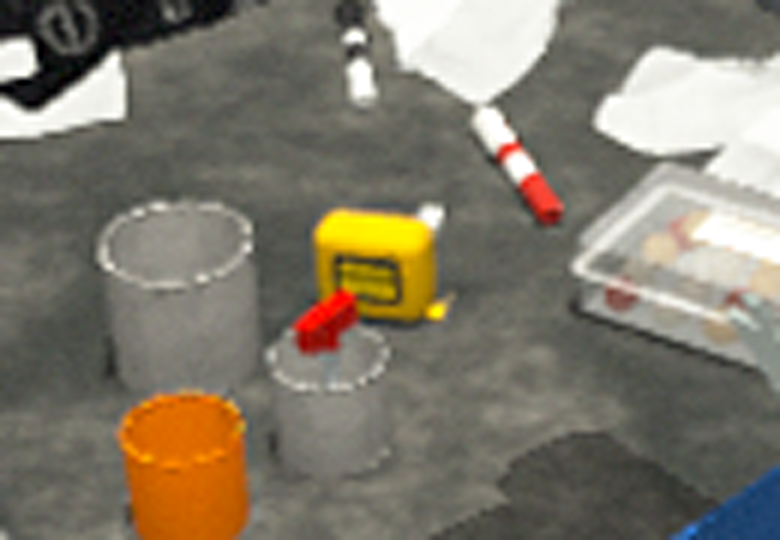

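View pics/t15.png

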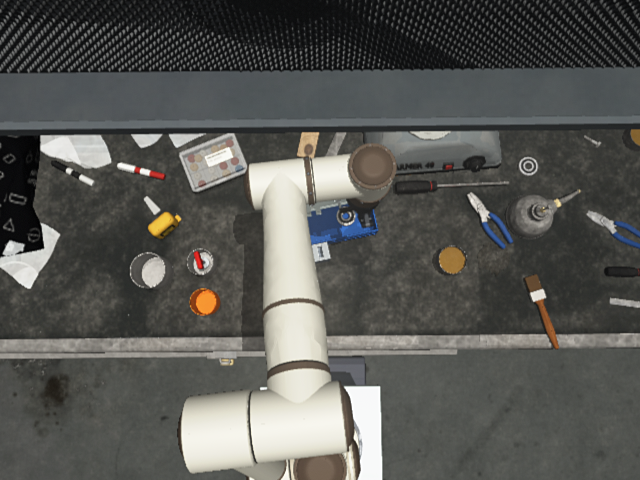

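The key stands in the upright cup (top pixel (200,262)). The tin at (451,260), the tape at (164,224) and the pliers at (490,218) have not moved, and the lid is held. Handing in.

```bash
python3 -c "
from bench import arm
print(arm.job_done())"; python3 st.py
```

```text
the job is handed in; nothing more can be done
None
the job is handed in; nothing more can be done
```

The job is handed in at about 21 s of the 58 s allowed, with the arm still holding the lid open by its bar.

- **Key:** I turned it anticlockwise about 77° and lifted it straight out with the lid shut. It stands in the small steel cup, which is upright.
- **Lid:** An overlay of the lid at known angles on the last scene picture put it at about 60–61°. The arm holds it with about 4 N.
- **Other items:** The grease tin, tape measure and pliers were where they started in the last top picture.

Three readings were not quite as expected:

- **Key stop:** It did not show as a clear torque about the vertical, only as side moments. I took the key as free because it then lifted with almost no resistance.
- **Bar grip:** The fingers read about 10 mm on the 12 mm bar. The grasp point ended about 5 mm outside the bar's nominal circle, so the bar probably sits slightly below it.
- **Force while raising:** The tool was pushed with about 20 N along the lid near 60°. I eased this off before handing in.

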